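Free the seized clamp knob and take out the dapping block

ROBOT

A 6-joint arm with a two-finger parallel gripper is mounted at the origin on a cart in front of the work surface, level with it; the furniture and walls round the work are solid. World frame = base frame: x ahead of the robot, y to its left, z up, the work surface at z = 0. Lengths are in m, angles in rad, forces in N, time in s.
With the tool pointing down it reaches from about 0.25 to 0.775 m from the base axis. Payload 4 kg.
Tool frame: the origin (TCP) lies at the very end of the fingers, on their centre line; the grasp point (between the pads) lies 19 mm behind it; z points along the fingers, y is the line along which they close (so a half turn about z gives the same grasp; the last joint's range is limited). The gripper opens to 94 mm and grips with 3 to 60 N. Pads are 16 mm wide; open, the fingers measure 119 mm over their backs; the gripper's body (75 mm by 177 mm) begins 78 mm behind the grasp point.
Start: joints at [1.086, 0.087, 1.371, -0, 1.684, -0.103], TCP at [0.205, 0.51, 0.206] pointing down, gripper open.
Joint ranges: [-3.1, 3.1], [-0.76, 2.03], [0.27, 2.55], [-1.08, 4.22], [0.17, 2.65], [-2.57, 2.57]. Speed limits (rad/s): [2.79, 2.79, 3.14, 3.14, 3.14, 3.14].

INTERFACE

Orientations are given as a rotation vector (axis times angle).
In Python, from rig import manip gives the robot as it stands.
- The arm moves only by the shell command python3 -m crank 'ROWS'. ROWS is JSON, a list of rows, each an object of numbers: "ax", "ay", "az": the turn, a rotation vector about the tool's x, y, z scaled (see below); "dx", "dy", "dz": the shift along the tool's x, y, z scaled (see below); "grip": the opening, from -1 (shut) to 1 (fully open), so that 0 is half open. A call has 1 to 12 rows; each row is the pose to reach, as a shift and turn from the pose commanded when the call began, along the tool's axes at that moment; what a row does not reach only later rows make up. The controller multiplies each number of a shift by 0.8 m and each number of a turn by 45 degrees. A row lasts 1/10 s, in which the tool goes at most 50 mm and 8.59 degrees, less where a joint would pass 70% of its speed; a pose out of reach is approached as far as the arm can. A call with a number of a shift or a turn outside -1 to 1 is refused whole. A call with a gripper value outside its range is refused whole. The fingers move at their own pace and stop on an object; the grip force is fixed at half the most. Time passes only in rows, so rows that repeat a pose let the fingers close. It gives the time, the measured TCP pose, the force, the opening and the grip force at its end, in the units of the state.
- manip.get_state(): the state, without advancing time (a new reading comes with each control period).
- manip.camera(name): name is "side" or "top"; returns the picture (384x512x3 uint8, red, green, blue); there is no depth.
- manip.camera_model(name): a dict with "fx", "fy", "cx", "cy" (pixels), "k1" (the pictures are not rectified: a ray, as slopes to the right and down, at radius r is drawn at 1 + k1 r^2 times it, then the intrinsics apply), "R" (3x3) and "t" (3): a world point X has camera coordinates R X + t. Camera axes: x right, y down, z forward; pixel columns grow to the right and rows downward; lengths in m; the calibration is good to about 2 mm. A picture is of the moment at which its call begins. camera_model takes no time and is no camera call.
- manip.close_job(): hands the job in; it is judged then, once.
Trained networks look in the newest picture that a camera, given by its name, has taken for a name from the list of things; names that differ only in an ending like _2 or _b are one class to them, and where a whole thing is asked for, a point or a joint stands for the part that bears it (a point fixed in the world has none). Each returns a list of dicts, best first, with "conf" (0 to 1); they miss things now and then, are a little off and sometimes report something else, mostly with a low value. They report only what shows in the picture. A call takes as long as a camera call. They do not tell look-alikes from the thing itself.
- manip.search_frame(camera, name): "xyz" ([x, y, z] in m, in the coordinates of the camera as it stood for that picture, good to about 4 mm: the middle of the surface that is visible of it).
The state is a dict: "time_s": time; "qpos": joint angles; "joint_velocities": joint speeds; "joint_torque": joint torques, N m; "tool_pos": TCP position; "orientation": TCP orientation; "force": force on the tool from outside, world axes, zero at the start; "ft_torque": the same for the moment, N m; "finger_gap": finger opening in m; "grasp_force": force on a finger pad.
Only numpy, scipy, OpenCV 4.12 (cv2) and the standard library are available. Lean on these libraries where they do the work, as an engineer would, in place of code of your own. Each camera call takes 0.05 s, during which the arm holds its last target. There are 200 camera calls.

TASK

The knob of the small bench clamp has seized: break it loose with a short firm twist anticlockwise (seen from above), then turn it on freely until you feel the clamp arm come up against its soft open stop, without forcing the stop. Then lift the dapping block out of its nest and set it down gently, upright, on the wooden bench board, leave the clamp open and disturb nothing else.

Things in the scene. Friction and masses are not known exactly. Their poses are not given: they have to be found in the camera images.
- clamp_knob (a joint): turn of the black T-shaped knob and the aluminium clamp arm (one piece) about the post's vertical axis, rad: 0 = shut and seized, arm over the dapping block; grows anticlockwise from above, the loosening way. Its resistance climbs to 0.35 to 0.65 N m within the first 0.2 rad and lets go by 0.35 rad (released sooner it creeps back); past that it turns with under 0.1 N m and stays put.
- knob_grip (a point): centre of the knob's black bar, on the turning axis, 85 mm above the table. The bar is 46 mm long, 13 mm wide, 30 mm high (15 mm above and below this point); its underside is 6 mm above the clamp arm. The point turns with the knob: y axis along the bar and along the clamp arm (towards its tip), x axis across the bar, z up.
- clamp_post: round grey post, 62 mm across, top 51 mm above the table, that carries knob and clamp arm; origin on the axis, 10 mm above the table. The arm is 18 mm wide, its tip 88 mm from the axis, its top 64 mm above the table. A hidden rubber buffer in the post stops the knob somewhere from 1.0 to 1.45 rad; it gives 0.14 rad per N m, and over 0.35 N m on it is forcing it.
- fixture: dark steel base plate fixed to the table, 84 mm along x, 176 mm along y, 10 mm thick; origin under its centre. The post's axis is at y = -45 mm; the nest, a square rim 5 mm high, 4 mm thick and 46 mm wide inside, is centred at y = +50 mm.
- dap_center (a point): centre of the dapping block, a solid brass-coloured 42 mm cube with round hollows in its faces, about 0.35 kg; its axes are parallel to its edges, z up. It stands in the nest with 2 mm play all round, its underside 10 mm above the table; shut, the clamp arm lies over it.
- board_top (a point): centre of the upper face of the wooden bench board, 156 mm along x, 284 mm along y, 20 mm thick, which lies fixed on the table; z up.
- flux_mid (a point): mid-height of a small amber dropper bottle, 34 mm across, 94 mm tall, standing behind the clamp: leave it alone.
- lens_mid (a point): middle of a small loupe, 20 x 32 x 26 mm, on the table to the right of the clamp: leave it alone.
- tin_mid (a point): middle of a shallow round tin lid with stones, 56 mm across, 10 mm high, on the table behind the clamp: leave it alone.
Things that resemble listed ones, but are neither listed nor needed, are in the scene too. What is shaped like the part that bears dap_center but black or green is not meant.

How it is judged:
On the way, in this order (a step that is already met when the one before it is completed fails the run):
1. the knob is broken loose (turned past 0.35 rad) (value of joint clamp_knob above 0.35 rad), for 0.1 s.
2. the knob is turned on until the arm presses its open stop (more than 3 N on the buffer, 25 mm from the axis) (value of joint clamp_knob above 0.9 rad and contact force between clamp_post and fixture above 3 N), for 0.1 s.
3. the dapping block is lifted clear of the nest (z of dap_center in the frame of fixture above 0.05 m), for 0.1 s.
At the end, for the whole second after the job is handed in: The clamp stands open (knob past 0.9 rad) and the dapping block rests still and upright (within 0.12 rad) on the bench board, its centre over the board at least 10 mm inside every edge (value of joint clamp_knob above 0.9 rad and x of dap_center in the frame of board_top between -0.068 and 0.068 m and y of dap_center in the frame of board_top between -0.132 and 0.132 m and z of dap_center in the frame of board_top between 0.017 and 0.025 m and angle between dap_center's own z axis and vertical below 0.12 rad and linear speed of dap_block below 0.03 m/s); the robot touches nothing.
It fails at once if the open stop is forced (more than 15 N on the buffer, 25 mm from the axis) (value of joint clamp_knob above 0.9 rad and contact force between clamp_post and fixture above 15 N).
It fails at once if the dapping block is wrenched against the clamp (more than 25 N) (contact force between dap_block and clamp_post above 25 N).
It fails at once if the dapping block is dropped or slammed on the board (more than 150 N) (contact force between dap_block and board above 150 N).
It fails at once if the bottle, the loupe or the tin lid is moved more than 20 mm (distance of any of flux_mid, lens_mid, tin_mid from where it was at the start of the episode above 0.02 m).
It also fails if it takes over 64 s, if anything falls off the work surface, if the arm or the gripper's body presses on something with over 40 N, if the wrist force passes 120 N, or if a joint passes its speed limit or range.

## Working session

There is one attempt and no reset: what is moved stays moved. The work goes in short steps, Python scripts to look and compute and a shell command to move; the robot and the scene stay as the last step left them, time stands still between calls to the robot, and variables do not carry over. Pictures are saved under pics/ and viewed, at most 10 in all, crops included, and the job is handed in when it is done.

```bash
ls; mkdir -p pics; cat > h.py <<'E'
import numpy as np, cv2
from scipy.spatial.transform import Rotation as Ro
from rig import manip
def cw(cam,p):
    m=manip.camera_model(cam); return np.array(m["R"]).T@(np.array(p)-np.array(m["t"]))
def proj(cam,X):
    m=manip.camera_model(cam); c=np.array(m["R"])@np.array(X)+np.array(m["t"]); s=c[:2]/c[2]; s=s*(1+m["k1"]*(s@s))
    return np.array([m["fx"]*s[0]+m["cx"],m["fy"]*s[1]+m["cy"]])
def unproj(cam,uv,z):
    m=manip.camera_model(cam); d=np.array([(uv[0]-m["cx"])/m["fx"],(uv[1]-m["cy"])/m["fy"]]); s=d.copy()
    for _ in range(20): s=d/(1+m["k1"]*(s@s))
    R=np.array(m["R"]);o=-R.T@np.array(m["t"]);v=R.T@np.array([s[0],s[1],1]); return o+v*(z-o[2])/v[2]
def snap(cam,f):
    im=manip.camera(cam); cv2.imwrite("pics/"+f,im[:,:,::-1]); return im
E
python3 - <<'E'
from h import *
np.set_printoptions(precision=4,suppress=True)
a=snap("top","t0.png");b=snap("side","s0.png")
for c in ("top","side"):
    for n in ("clamp_knob","knob_grip","clamp_post","fixture","dap_center","board_top","flux_mid","lens_mid","tin_mid"):
        try:
            for r in manip.search_frame(c,n)[:4]:
                X=cw(c,r["xyz"]); print(c,n,round(r["conf"],2),X,proj(c,X).round())
        except Exception as e: print(c,n,e)
s=manip.get_state(); print(s)
E
```

```text
pics
top clamp_knob 0.65 [ 0.5153 -0.1597  0.0583] [305. 203.]
top knob_grip 0.89 [ 0.5151 -0.1645  0.0665] [307. 203.]
top clamp_post 0.58 [ 0.5181 -0.1789  0.0524] [312. 202.]
top fixture 0.76 [ 0.5067 -0.1343  0.006 ] [293. 208.]
top dap_center 0.82 [ 0.3839 -0.0575  0.0443] [264. 256.]
top dap_center 0.79 [0.4554 0.027  0.0457] [230. 227.]
top dap_center 0.68 [ 0.3701 -0.1913  0.0369] [317. 261.]
top dap_center 0.64 [ 0.5194 -0.164   0.0647] [307. 201.]
top board_top 0.75 [0.4568 0.21   0.0191] [160. 227.]
top flux_mid 0.48 [ 0.6415 -0.1535  0.0516] [301. 154.]
top lens_mid 0.64 [ 0.5703 -0.3205  0.0241] [364. 183.]
top tin_mid 0.93 [ 0.6208 -0.0731  0.001 ] [269. 165.]
side knob_grip 0.91 [ 0.5215 -0.18    0.0656] [313. 219.]
side clamp_post 0.87 [ 0.5158 -0.1922  0.0525] [318. 227.]
side fixture 0.63 [ 0.4946 -0.1485  0.0079] [292. 245.]
side dap_center 0.96 [0.5832 0.0333 0.0314] [233. 194.]
side dap_center 0.72 [ 0.371  -0.0686  0.0338] [230. 262.]
side dap_center 0.62 [ 0.3624 -0.1972  0.0366] [294. 286.]
side dap_center 0.6 [0.4541 0.0192 0.0369] [211. 224.]
side board_top 0.61 [0.4254 0.1964 0.0196] [136. 218.]
side flux_mid 0.63 [ 0.6446 -0.1595  0.0563] [320. 190.]
side flux_mid 0.35 [0.4261 0.2011 0.0157] [134. 218.]
side lens_mid 0.68 [ 0.5734 -0.332   0.0101] [391. 245.]
side lens_mid 0.18 [ 0.5228 -0.1816  0.066 ] [314. 218.]
side tin_mid 0.56 [ 0.6308 -0.0757  0.0018] [283. 204.]
{'time_s': 1.0, 'qpos': array([ 1.0859,  0.0872,  1.3707,  0.    ,  1.6836, -0.1031]), 'joint_velocities': array([ 0.0016,  0.0023,  0.0001,  0.0015,  0.0008, -0.0006]), 'joint_torque': array([  0.0006, -34.0052, -30.2603,   0.0719,   0.0237,   0.    ]), 'tool_pos': array([0.2049, 0.5104, 0.2055]), 'orientation': array([0.5961, 3.0845, 0.0002]), 'force': array([ 0.1063,  0.4621, -0.4947]), 'ft_torque': array([ 0.026 ,  0.0367, -0.0115]), 'grasp_force': 0.0, 'finger_gap': 0.09382293462997512}
```

```bash
python3 - <<'E'
import cv2
a=cv2.imread("pics/t0.png");b=cv2.imread("pics/s0.png")
cv2.imwrite("pics/t0c.png",cv2.resize(a[120:300,120:400],(800,514),interpolation=cv2.INTER_CUBIC))
cv2.imwrite("pics/s0c.png",cv2.resize(b[160:310,100:410],(800,387),interpolation=cv2.INTER_CUBIC))
E
```

```text
(no output)
```

View pics/t0c.png

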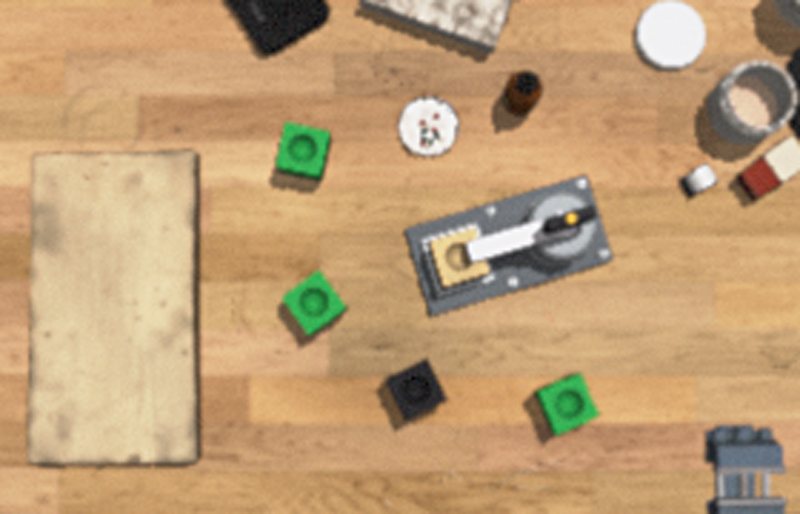

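View pics/s0c.png

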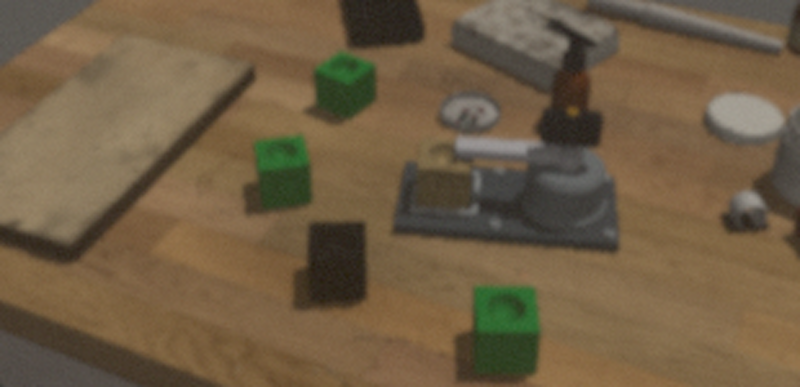

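The top view shows the fixture at about px (298,206), with the knob's yellow dot at (319,196). The candidates shaped like dap_center are:
- brass cube under the clamp arm at (280,210)
- black cube at (264,256)
- green cubes at (226,172), (230,226) and (319,261)

I choose the brass one in the nest, and will check it with a fitted model overlaid on a close crop.

```bash
cat >> h.py <<'E'
def corners(lx,ly,z): return np.array([[sx*lx/2,sy*ly/2,z] for sx,sy in ((1,1),(1,-1),(-1,-1),(-1,1))])
def T(pose,P):
    x,y,th=pose; P=np.atleast_2d(P).astype(float); c,s=np.cos(th),np.sin(th)
    return np.c_[x+c*P[:,0]-s*P[:,1],y+s*P[:,0]+c*P[:,1],P[:,2]]
def draw(im,cam,P,col,x0,y0,k):
    q=np.array([(proj(cam,p)-[x0,y0]+.5)*k for p in P]); cv2.polylines(im,[q.astype(np.int32)],True,col,1)
E
python3 - <<'E'
from h import *
from scipy.optimize import least_squares
np.set_printoptions(precision=4,suppress=True)
C=np.array([(407,228),(583,178),(610,258),(430,314)])*.35+120-.5
# corners in order (+x,+y),(+x,-y),(-x,-y),(-x,+y)
M=corners(.084,.176,.01)
f=lambda p:np.concatenate([proj("top",X)-c for X,c in zip(T(p,M),C)])
r=least_squares(f,[.5,-.14,.2]);p=r.x;print("fixture",p,r.fun)
print("knob",T(p,[0,-.045,.1]),"dap",T(p,[0,.05,.031]),"dot->",unproj("top",(319,196),.1))
b=np.array([(32,152),(197,152),(197,464),(30,464)])*.35+120-.5
B=np.array([unproj("top",c,.02) for c in b]);print("board",B,B.mean(0))
for cam,(x0,y0,k,w,h) in {"top":(250,165,7,110,75),"side":(245,195,7,110,70)}.items():
    im=cv2.imread("pics/%s0.png"%cam[0])[y0:y0+h,x0:x0+w];im=cv2.resize(im,None,fx=k,fy=k,interpolation=cv2.INTER_CUBIC)
    draw(im,cam,T(p,M),(0,0,255),x0,y0,k)
    draw(im,cam,T(p,corners(.042,.042,.052)+[0,.05,0]),(255,0,0),x0,y0,k)
    draw(im,cam,T(p,corners(.013,.046,.1)+[0,-.045,0]),(0,255,0),x0,y0,k)
    cv2.imwrite("pics/%s1.png"%cam[0],im)
a=cv2.imread("pics/t1.png");b=cv2.imread("pics/s1.png");cv2.imwrite("pics/ov.png",cv2.resize(np.vstack([a,b]),None,fx=.59,fy=.59,interpolation=cv2.INTER_AREA))
E
```

```text
fixture [ 0.5146 -0.1461  0.2892] [-1.5407 -0.182   0.8779 -1.5     1.0551  0.9669 -0.355   0.6446]
knob [[ 0.5274 -0.1893  0.1   ]] dap [[ 0.5004 -0.0982  0.031 ]] dot-> [ 0.5275 -0.1896  0.1   ]
board [[0.5978 0.2918 0.02  ]
 [0.5977 0.1383 0.02  ]
 [0.3162 0.1333 0.02  ]
 [0.3141 0.2847 0.02  ]] [0.4564 0.212  0.02  ]
```

View pics/ov.png

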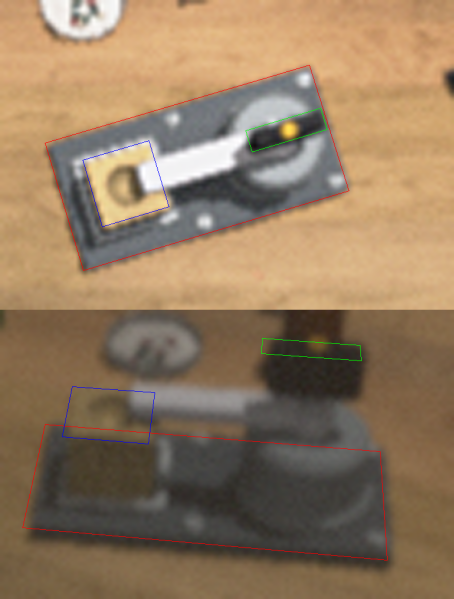

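The overlay puts the plate, brass block and knob-bar outlines on the picture in both views. The yellow dot back-projects to the knob axis at (0.527,-0.189), and the brass block sits in the nest at (0.500,-0.098). Both are consistent with the given sizes, so I'll start moving.

```bash
cat >> h.py <<'E'
def go(x,y,z,phi):
    "numbers for a row to reach tcp x,y,z, tool y at yaw phi, pointing down"
    s=manip.get_state(); R=Ro.from_rotvec(s["orientation"]).as_matrix()
    ty=np.array([np.cos(phi),np.sin(phi),0]); tz=np.array([0,0,-1.]); G=np.c_[np.cross(ty,tz),ty,tz]
    d=R.T@(np.array([x,y,z])-s["tool_pos"])/.8; a=Ro.from_matrix(R.T@G).as_rotvec()/(np.pi/4)
    print("d",d.round(4),"a",a.round(4),"t",round(s["time_s"],2),"phi",round(np.arctan2(R[1,1],R[0,1]),4),"q6",s["qpos"][5].round(2),"gap",round(s["finger_gap"],4))
E
python3 -m crank '[{"dx":-0.42,"dy":-0.397,"az":0.6},{"dx":-0.42,"dy":-0.397,"az":0.6},{"dx":-0.42,"dy":-0.397,"az":0.6},{"dx":-0.42,"dy":-0.397,"az":0.6},{"dx":-0.42,"dy":-0.397,"az":0.6},{"dx":-0.42,"dy":-0.397,"az":0.6},{"dx":-0.42,"dy":-0.397,"az":0.6},{"dx":-0.42,"dy":-0.397,"az":0.6},{"dx":-0.42,"dy":-0.397,"az":0.6},{"dx":-0.42,"dy":-0.397,"az":0.6},{"dx":-0.42,"dy":-0.397,"az":0.6}]'
python3 -c "
from h import *
go(.5274,-.1893,.15,.289)"
```

```text
d [-0.7    -0.6615  0.0693] a [ 2.0000e-04 -1.0000e-04  1.1459e+00] t 1.0 phi 1.189 q6 -0.1 gap 0.0938schema error: expected keys ax, ay, az, dx, dy, dz, grip
```

```bash

python3 -m crank '[{"dx":-0.42,"dy":-0.397,"dz":0,"ax":0,"ay":0,"az":0.6,"grip":1},{"dx":-0.42,"dy":-0.397,"dz":0,"ax":0,"ay":0,"az":0.6,"grip":1},{"dx":-0.42,"dy":-0.397,"dz":0,"ax":0,"ay":0,"az":0.6,"grip":1},{"dx":-0.42,"dy":-0.397,"dz":0,"ax":0,"ay":0,"az":0.6,"grip":1},{"dx":-0.42,"dy":-0.397,"dz":0,"ax":0,"ay":0,"az":0.6,"grip":1},{"dx":-0.42,"dy":-0.397,"dz":0,"ax":0,"ay":0,"az":0.6,"grip":1},{"dx":-0.42,"dy":-0.397,"dz":0,"ax":0,"ay":0,"az":0.6,"grip":1},{"dx":-0.42,"dy":-0.397,"dz":0,"ax":0,"ay":0,"az":0.6,"grip":1},{"dx":-0.42,"dy":-0.397,"dz":0,"ax":0,"ay":0,"az":0.6,"grip":1},{"dx":-0.42,"dy":-0.397,"dz":0,"ax":0,"ay":0,"az":0.6,"grip":1},{"dx":-0.42,"dy":-0.397,"dz":0,"ax":0,"ay":0,"az":0.6,"grip":1},{"dx":-0.42,"dy":-0.397,"dz":0,"ax":0,"ay":0,"az":0.6,"grip":1}]'
python3 -c "
from h import *
go(.5274,-.1893,.15,.289)"
```

```text
time_s: 2.2
tool_pos: [0.3981, 0.0913, 0.2055]
orientation: [-1.299, -2.86, -0.001]
force: [-0.7, 0.4, 0.0]
finger_gap: 0.0939
grasp_force: 0.0
d [-0.3706 -0.1091  0.0689] a [ 2.000e-04 -1.400e-03  5.464e-01] t 2.2 phi 0.7181 q6 -0.63 gap 0.0939
```

```bash

python3 -m crank '[{"dx":-0.371,"dy":-0.109,"dz":0.069,"ax":0,"ay":0,"az":0.546,"grip":1},{"dx":-0.371,"dy":-0.109,"dz":0.069,"ax":0,"ay":0,"az":0.546,"grip":1},{"dx":-0.371,"dy":-0.109,"dz":0.069,"ax":0,"ay":0,"az":0.546,"grip":1},{"dx":-0.371,"dy":-0.109,"dz":0.069,"ax":0,"ay":0,"az":0.546,"grip":1},{"dx":-0.371,"dy":-0.109,"dz":0.069,"ax":0,"ay":0,"az":0.546,"grip":1},{"dx":-0.371,"dy":-0.109,"dz":0.069,"ax":0,"ay":0,"az":0.546,"grip":1},{"dx":-0.371,"dy":-0.109,"dz":0.069,"ax":0,"ay":0,"az":0.546,"grip":1},{"dx":-0.371,"dy":-0.109,"dz":0.069,"ax":0,"ay":0,"az":0.546,"grip":1},{"dx":-0.371,"dy":-0.109,"dz":0.069,"ax":0,"ay":0,"az":0.546,"grip":1},{"dx":-0.371,"dy":-0.109,"dz":0.069,"ax":0,"ay":0,"az":0.546,"grip":1}]'
python3 -c "
from h import *
go(.5274,-.1893,.074,.289)"
```

```text
time_s: 3.2
tool_pos: [0.5281, -0.1881, 0.1512]
orientation: [1.874, 2.52, 0.001]
force: [-0.3, 0.4, 0.2]
finger_gap: 0.0941
grasp_force: 0.0
d [-0.0012 -0.0013  0.0964] a [ 0.0014 -0.      0.0037] t 3.2 phi 0.2919 q6 -0.74 gap 0.0941
```

```bash

python3 -m crank '[{"dx":-0.001,"dy":-0.001,"dz":0.05,"ax":0,"ay":0,"az":0.004,"grip":1},{"dx":-0.001,"dy":-0.001,"dz":0.096,"ax":0,"ay":0,"az":0.004,"grip":1},{"dx":-0.001,"dy":-0.001,"dz":0.096,"ax":0,"ay":0,"az":0.004,"grip":1},{"dx":-0.001,"dy":-0.001,"dz":0.096,"ax":0,"ay":0,"az":0.004,"grip":1},{"dx":-0.001,"dy":-0.001,"dz":0.096,"ax":0,"ay":0,"az":0.004,"grip":-1},{"dx":-0.001,"dy":-0.001,"dz":0.096,"ax":0,"ay":0,"az":0.004,"grip":-1},{"dx":-0.001,"dy":-0.001,"dz":0.096,"ax":0,"ay":0,"az":0.004,"grip":-1},{"dx":-0.001,"dy":-0.001,"dz":0.096,"ax":0,"ay":0,"az":0.004,"grip":-1},{"dx":-0.001,"dy":-0.001,"dz":0.096,"ax":0,"ay":0,"az":0.004,"grip":-1},{"dx":-0.001,"dy":-0.001,"dz":0.096,"ax":0,"ay":0,"az":0.004,"grip":-1},{"dx":-0.001,"dy":-0.001,"dz":0.096,"ax":0,"ay":0,"az":0.004,"grip":-1},{"dx":-0.001,"dy":-0.001,"dz":0.096,"ax":0,"ay":0,"az":0.004,"grip":-1}]'
python3 -c "
from h import *
go(.5274,-.1893,.074,.289);print(manip.get_state()['ft_torque'],manip.get_state()['force'])"
```

```text
time_s: 4.4
tool_pos: [0.5273, -0.1914, 0.0733]
orientation: [-1.882, -2.515, -0.0]
force: [-0.3, -0.6, 0.1]
finger_gap: 0.0333
grasp_force: 0.0
d [ 0.0025  0.0009 -0.0008] a [-0.0002 -0.0004 -0.0042] t 4.4 phi 0.2857 q6 -0.74 gap 0.0333
[-0.04867083  0.02564658  0.00372036] [-0.28558856 -0.55684507  0.09906024]
```

```bash

python3 -m crank '[{"dx":0,"dy":0,"dz":0,"ax":0,"ay":0,"az":0,"grip":-1},{"dx":0,"dy":0,"dz":0,"ax":0,"ay":0,"az":0,"grip":-1},{"dx":0,"dy":0,"dz":0,"ax":0,"ay":0,"az":0,"grip":-1},{"dx":0,"dy":0,"dz":0,"ax":0,"ay":0,"az":0,"grip":-1},{"dx":0,"dy":0,"dz":0,"ax":0,"ay":0,"az":0,"grip":-1}]'
python3 -c "
from h import *
go(.5274,-.1893,.074,.289);print(manip.get_state()['ft_torque'],manip.get_state()['force'])"
```

```text
time_s: 4.9
tool_pos: [0.528, -0.1912, 0.0734]
orientation: [1.881, 2.515, 0.002]
force: [3.2, 0.2, -1.6]
finger_gap: 0.0129
grasp_force: 30.0
d [ 0.0025 -0.0001 -0.0007] a [ 0.0017  0.0002 -0.0034] t 4.9 phi 0.2863 q6 -0.74 gap 0.0129
[ 0.03641593 -0.54799895  0.20974061] [ 3.23405034  0.17827919 -1.63979796]
```

```bash

python3 -m crank '[{"dx":0,"dy":0,"dz":0,"ax":0,"ay":0,"az":-0.19,"grip":-1},{"dx":0,"dy":0,"dz":0,"ax":0,"ay":0,"az":-0.38,"grip":-1},{"dx":0,"dy":0,"dz":0,"ax":0,"ay":0,"az":-0.57,"grip":-1},{"dx":0,"dy":0,"dz":0,"ax":0,"ay":0,"az":-0.76,"grip":-1},{"dx":0,"dy":0,"dz":0,"ax":0,"ay":0,"az":-0.76,"grip":-1},{"dx":0,"dy":0,"dz":0,"ax":0,"ay":0,"az":-0.76,"grip":-1}]'
python3 - <<'E'
from h import *
go(.5274,-.1893,.074,.289);s=manip.get_state();print(s['ft_torque'],s['force'])
snap("top","t2.png");snap("side","s2.png")
a=cv2.imread("pics/t2.png")[165:240,250:360];b=cv2.imread("pics/s2.png")[185:260,230:340]
cv2.imwrite("pics/v2.png",cv2.resize(np.vstack([a,b]),None,fx=4,fy=4,interpolation=cv2.INTER_CUBIC))
E
```

```text
time_s: 5.5
tool_pos: [0.5274, -0.1916, 0.0734]
orientation: [1.064, 2.956, -0.001]
force: [2.1, 0.8, -0.7]
finger_gap: 0.0129
grasp_force: 30.0
d [ 0.0019  0.0022 -0.0007] a [-2.000e-04  4.000e-04  7.521e-01] t 5.5 phi 0.8797 q6 -1.33 gap 0.0129
[-0.20258376 -0.31384456  0.05646839] [ 2.09493861  0.77984108 -0.7096069 ]
```

View pics/v2.png

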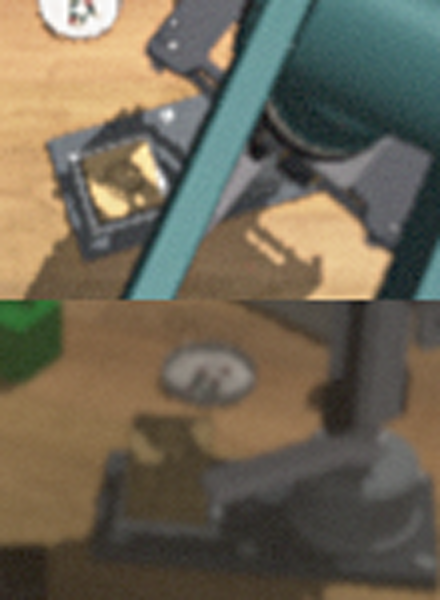

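The clamp arm has swung off the block, and the gap is unchanged at 12.9 mm, so the knob has broken loose at about 0.59 rad. I'll go on to about 0.93 and then feel for the stop.

```bash

python3 -m crank '[{"dx":0,"dy":0,"dz":0,"ax":0,"ay":0,"az":-0.15,"grip":-1},{"dx":0,"dy":0,"dz":0,"ax":0,"ay":0,"az":-0.3,"grip":-1},{"dx":0,"dy":0,"dz":0,"ax":0,"ay":0,"az":-0.4,"grip":-1},{"dx":0,"dy":0,"dz":0,"ax":0,"ay":0,"az":-0.43,"grip":-1},{"dx":0,"dy":0,"dz":0,"ax":0,"ay":0,"az":-0.43,"grip":-1}]'
python3 -c "
from h import *
go(.5274,-.1893,.074,.289)
for i in range(3): s=manip.get_state();print(s['ft_torque'],s['force'])"
python3 -m crank '[{"dx":0,"dy":0,"dz":0,"ax":0,"ay":0,"az":-0.025,"grip":-1},{"dx":0,"dy":0,"dz":0,"ax":0,"ay":0,"az":-0.025,"grip":-1}]'
python3 -c "
from h import *
go(.5274,-.1893,.074,.289)
s=manip.get_state();print(s['ft_torque'],s['force'])"
```

```text
time_s: 6.1
tool_pos: [0.5272, -0.1919, 0.0734]
orientation: [-0.55, -3.093, 0.001]
force: [0.9, -2.5, -1.2]
finger_gap: 0.0126
grasp_force: 30.0
d [ 0.0009  0.0032 -0.0007] a [-1.1000e-03  5.0000e-04  1.1835e+00] t 6.1 phi 1.2185 q6 -1.67 gap 0.0126
[-0.44077714 -0.10085084  0.06143689] [ 0.94895398 -2.4634056  -1.17465863]
[-0.44077714 -0.10085084  0.06143689] [ 0.94895398 -2.4634056  -1.17465863]
[-0.44077714 -0.10085084  0.06143689] [ 0.94895398 -2.4634056  -1.17465863]
time_s: 6.3
tool_pos: [0.5272, -0.1919, 0.0735]
orientation: [-0.518, -3.098, 0.001]
force: [1.2, -3.1, -1.6]
finger_gap: 0.013
grasp_force: 30.0
d [ 0.0009  0.0032 -0.0007] a [-1.1000e-03  6.0000e-04  1.2103e+00] t 6.3 phi 1.2395 q6 -1.69 gap 0.013
[-0.62421081 -0.14821058  0.04265706] [ 1.23485303 -3.09573236 -1.600079  ]
```

```bash
cat > r.py <<'E'
from h import *
s=manip.get_state();R=Ro.from_rotvec(s["orientation"]).as_matrix()
print("TAU",s['ft_torque'].round(3),s['force'].round(2),"turn",round(np.arctan2(R[1,1],R[0,1])-.2863,4),"j6",s["joint_torque"][5].round(3),"j1",s["joint_torque"][0].round(3))
E
python3 -m crank '[{"dx":0,"dy":0,"dz":0,"ax":0,"ay":0,"az":-0.025,"grip":-1},{"dx":0,"dy":0,"dz":0,"ax":0,"ay":0,"az":-0.025,"grip":-1}]' >/dev/null; python3 r.py
python3 -m crank '[{"dx":0,"dy":0,"dz":0,"ax":0,"ay":0,"az":-0.025,"grip":-1},{"dx":0,"dy":0,"dz":0,"ax":0,"ay":0,"az":-0.025,"grip":-1}]' >/dev/null; python3 r.py
```

```text
TAU [-0.799 -0.046 -0.037] [ 0.44 -3.21 -1.44] turn 0.9736 j6 -0.045 j1 1.921
TAU [-0.941  0.026  0.035] [-0.75 -4.25 -0.97] turn 0.9934 j6 -0.046 j1 2.358
```

```bash

python3 -m crank '[{"dx":0,"dy":0,"dz":0,"ax":0,"ay":0,"az":-0.025,"grip":-1},{"dx":0,"dy":0,"dz":0,"ax":0,"ay":0,"az":-0.025,"grip":-1}]' >/dev/null; python3 r.py
python3 -m crank '[{"dx":0,"dy":0,"dz":0,"ax":0,"ay":0,"az":-0.025,"grip":-1},{"dx":0,"dy":0,"dz":0,"ax":0,"ay":0,"az":-0.025,"grip":-1}]' >/dev/null; python3 r.py
```

```text
TAU [-0.996  0.038  0.042] [-0.48 -5.53 -1.19] turn 1.0135 j6 -0.037 j1 2.705
TAU [-0.976  0.014  0.033] [-0.49 -5.05 -2.21] turn 1.0331 j6 -0.032 j1 2.733
```

```bash

python3 -m crank '[{"dx":0,"dy":0,"dz":0,"ax":0,"ay":0,"az":-0.025,"grip":-1},{"dx":0,"dy":0,"dz":0,"ax":0,"ay":0,"az":-0.025,"grip":-1}]' >/dev/null; python3 r.py
```

```text
TAU [-1.033  0.11   0.034] [-0.63 -5.39 -1.8 ] turn 1.0526 j6 -0.075 j1 2.755
```

```bash

python3 -m crank '[{"dx":0,"dy":0,"dz":0,"ax":0,"ay":0,"az":-0.02,"grip":-1},{"dx":0,"dy":0,"dz":0,"ax":0,"ay":0,"az":-0.02,"grip":-1}]' >/dev/null; python3 r.py
python3 -m crank '[{"dx":0,"dy":0,"dz":0,"ax":0,"ay":0,"az":-0.02,"grip":-1},{"dx":0,"dy":0,"dz":0,"ax":0,"ay":0,"az":-0.02,"grip":-1}]' >/dev/null; python3 r.py
```

```text
TAU [-0.996 -0.027 -0.029] [ 0.11 -4.28 -2.26] turn 1.0682 j6 -0.105 j1 2.915
TAU [-1.091  0.03  -0.075] [-0.11 -5.47 -2.16] turn 1.0837 j6 -0.147 j1 2.925
```

```bash

python3 -m crank '[{"dx":0,"dy":0,"dz":0,"ax":0,"ay":0,"az":-0.015,"grip":-1},{"dx":0,"dy":0,"dz":0,"ax":0,"ay":0,"az":-0.015,"grip":-1},{"dx":0,"dy":0,"dz":0,"ax":0,"ay":0,"az":-0.015,"grip":-1}]' >/dev/null; python3 r.py
```

```text
TAU [-1.073  0.054 -0.143] [ 0.24 -5.82 -1.83] turn 1.0952 j6 -0.13 j1 3.003
```

```bash

python3 -m crank '[{"dx":0,"dy":0,"dz":0,"ax":0,"ay":0,"az":-0.02,"grip":-1},{"dx":0,"dy":0,"dz":0,"ax":0,"ay":0,"az":-0.02,"grip":-1},{"dx":0,"dy":0,"dz":0,"ax":0,"ay":0,"az":-0.02,"grip":-1}]' >/dev/null; python3 r.py
```

```text
TAU [-1.032  0.031 -0.144] [-1.1  -5.43 -1.94] turn 1.1108 j6 -0.168 j1 3.026
```

```bash

python3 -m crank '[{"dx":0,"dy":0,"dz":0,"ax":0,"ay":0,"az":-0.02,"grip":-1},{"dx":0,"dy":0,"dz":0,"ax":0,"ay":0,"az":-0.02,"grip":-1},{"dx":0,"dy":0,"dz":0,"ax":0,"ay":0,"az":-0.02,"grip":-1}]' >/dev/null; python3 r.py
python3 -c "
from h import *
manip.camera('top')"; python3 r.py
```

```text
TAU [-1.093  0.095 -0.218] [-0.27 -5.76 -2.39] turn 1.1264 j6 -0.215 j1 3.128
TAU [-1.028  0.064 -0.176] [-0.05 -5.03 -2.01] turn 1.1263 j6 -0.213 j1 3.096
```

Torque rises steadily from about 1.05 rad, to about 0.2 N m, which is roughly 7–9 N on the buffer. The stop has been felt, so I'll release and lift.

```bash

python3 -m crank '[{"dx":0,"dy":0,"dz":0,"ax":0,"ay":0,"az":0,"grip":1},{"dx":0,"dy":0,"dz":0,"ax":0,"ay":0,"az":0,"grip":1},{"dx":0,"dy":0,"dz":0,"ax":0,"ay":0,"az":0,"grip":1},{"dx":0,"dy":0,"dz":0,"ax":0,"ay":0,"az":0,"grip":1},{"dx":0,"dy":0,"dz":-0.04,"ax":0,"ay":0,"az":0,"grip":1},{"dx":0,"dy":0,"dz":-0.08,"ax":0,"ay":0,"az":0,"grip":1},{"dx":0,"dy":0,"dz":-0.1,"ax":0,"ay":0,"az":0,"grip":1},{"dx":0,"dy":0,"dz":-0.1,"ax":0,"ay":0,"az":0,"grip":1},{"dx":0,"dy":0,"dz":-0.1,"ax":0,"ay":0,"az":0,"grip":1}]'
python3 r.py
python3 -c "
from h import *
go(.5004,-.0982,.12,.289)"
```

```text
time_s: 9.55
tool_pos: [0.5273, -0.1911, 0.1531]
orientation: [-0.247, -3.132, -0.001]
force: [0.4, 0.4, -1.0]
finger_gap: 0.0815
grasp_force: 0.0
TAU [ 0.034  0.022 -0.011] [ 0.43  0.37 -0.95] turn 1.1268 j6 -0.001 j1 0.022
d [0.0514 0.1094 0.0414] a [ 5.0000e-04 -6.0000e-04  1.4313e+00] t 9.55 phi 1.4131 q6 -1.86 gap 0.0815
```

```bash

python3 -m crank '[{"dx":0.051,"dy":0.109,"dz":0,"ax":0,"ay":0,"az":1,"grip":1},{"dx":0.051,"dy":0.109,"dz":0,"ax":0,"ay":0,"az":1,"grip":1},{"dx":0.051,"dy":0.109,"dz":0,"ax":0,"ay":0,"az":1,"grip":1},{"dx":0.051,"dy":0.109,"dz":0,"ax":0,"ay":0,"az":1,"grip":1},{"dx":0.051,"dy":0.109,"dz":0,"ax":0,"ay":0,"az":1,"grip":1},{"dx":0.051,"dy":0.109,"dz":0,"ax":0,"ay":0,"az":1,"grip":1},{"dx":0.051,"dy":0.109,"dz":0,"ax":0,"ay":0,"az":1,"grip":1}]' >/dev/null
python3 - <<'E'
from h import *
go(.5004,-.0982,.0735,.289)
snap("top","t3.png");snap("side","s3.png")
a=cv2.imread("pics/t3.png")[165:240,240:350];b=cv2.imread("pics/s3.png")[180:260,230:340]
cv2.imwrite("pics/v3.png",cv2.resize(np.vstack([a,b]),None,fx=3.8,fy=3.8,interpolation=cv2.INTER_CUBIC))
E
```

```text
d [-0.0007  0.001   0.0972] a [-0.0034 -0.0038  0.4316] t 10.25 phi 0.6279 q6 -0.93 gap 0.0941
```

View pics/v3.png

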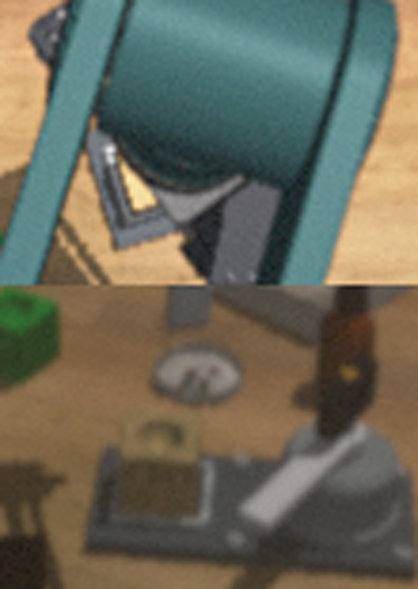

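The block stands free in its nest, and the clamp arm has swung to the front, clear of the block. I'll descend and grasp.

```bash

python3 -m crank '[{"dx":-0.001,"dy":0.001,"dz":0,"ax":-0.003,"ay":-0.004,"az":0.432,"grip":1},{"dx":-0.001,"dy":0.001,"dz":0,"ax":-0.003,"ay":-0.004,"az":0.432,"grip":1},{"dx":-0.001,"dy":0.001,"dz":0,"ax":-0.003,"ay":-0.004,"az":0.432,"grip":1},{"dx":-0.001,"dy":0.001,"dz":0.05,"ax":-0.003,"ay":-0.004,"az":0.432,"grip":1},{"dx":-0.001,"dy":0.001,"dz":0.1,"ax":-0.003,"ay":-0.004,"az":0.432,"grip":1},{"dx":-0.001,"dy":0.001,"dz":0.1,"ax":-0.003,"ay":-0.004,"az":0.432,"grip":1}]'
python3 -c "
from h import *
go(.5004,-.0982,.022,.289)"
```

```text
time_s: 10.95
tool_pos: [0.4968, -0.0975, 0.0668]
orientation: [-1.873, -2.51, 0.006]
force: [-0.2, 0.8, -1.4]
finger_gap: 0.0939
grasp_force: 0.0
d [-0.0024  0.0045  0.0559] a [-0.0112 -0.0067 -0.0004] t 10.95 phi 0.2887 q6 -0.59 gap 0.0939
```

```bash

python3 -m crank '[{"dx":0,"dy":0,"dz":0.02,"ax":0,"ay":0,"az":0,"grip":1},{"dx":0,"dy":0,"dz":0.02,"ax":0,"ay":0,"az":0,"grip":1},{"dx":0,"dy":0,"dz":0.02,"ax":0,"ay":0,"az":0,"grip":1}]'
python3 -c "
from h import *
go(.5004,-.0982,.022,.289)"
```

```text
time_s: 11.25
tool_pos: [0.5026, -0.0993, 0.0588]
orientation: [1.876, 2.514, 0.002]
force: [0.4, -0.7, -0.5]
finger_gap: 0.0943
grasp_force: 0.0
d [ 0.0022 -0.0025  0.046 ] a [ 0.0051  0.0043 -0.0008] t 11.25 phi 0.2884 q6 -0.59 gap 0.0943
```

```bash

python3 -m crank '[{"dx":0,"dy":-0.001,"dz":0.02,"ax":0.002,"ay":0.002,"az":0,"grip":1},{"dx":0,"dy":-0.001,"dz":0.04,"ax":0.002,"ay":0.002,"az":0,"grip":1},{"dx":0,"dy":-0.001,"dz":0.04,"ax":0.002,"ay":0.002,"az":0,"grip":1},{"dx":0,"dy":-0.001,"dz":0.04,"ax":0.002,"ay":0.002,"az":0,"grip":1},{"dx":0,"dy":-0.001,"dz":0.04,"ax":0.002,"ay":0.002,"az":0,"grip":1},{"dx":0,"dy":-0.001,"dz":0.04,"ax":0.002,"ay":0.002,"az":0,"grip":1}]'
python3 -c "
from h import *
go(.5004,-.0982,.022,.289)"
```

```text
time_s: 11.85
tool_pos: [0.5023, -0.0997, 0.0269]
orientation: [1.877, 2.514, 0.002]
force: [0.3, -0.1, -0.8]
finger_gap: 0.0937
grasp_force: 0.0
d [ 0.0025 -0.0018  0.0061] a [ 0.0043  0.0031 -0.001 ] t 11.85 phi 0.2882 q6 -0.59 gap 0.0937
```

```bash

python3 -m crank '[{"dx":0.002,"dy":-0.002,"dz":0.005,"ax":0.004,"ay":0.003,"az":0,"grip":1},{"dx":0.002,"dy":-0.002,"dz":0.005,"ax":0.004,"ay":0.003,"az":0,"grip":-1},{"dx":0.002,"dy":-0.002,"dz":0.005,"ax":0.004,"ay":0.003,"az":0,"grip":-1},{"dx":0.002,"dy":-0.002,"dz":0.005,"ax":0.004,"ay":0.003,"az":0,"grip":-1},{"dx":0.002,"dy":-0.002,"dz":0.005,"ax":0.004,"ay":0.003,"az":0,"grip":-1},{"dx":0.002,"dy":-0.002,"dz":0.005,"ax":0.004,"ay":0.003,"az":0,"grip":-1},{"dx":0.002,"dy":-0.002,"dz":0.005,"ax":0.004,"ay":0.003,"az":0,"grip":-1},{"dx":0.002,"dy":-0.002,"dz":0.005,"ax":0.004,"ay":0.003,"az":0,"grip":-1},{"dx":0.002,"dy":-0.002,"dz":0.005,"ax":0.004,"ay":0.003,"az":0,"grip":-1},{"dx":0.002,"dy":-0.002,"dz":0.005,"ax":0.004,"ay":0.003,"az":0,"grip":-1},{"dx":0.002,"dy":-0.002,"dz":0.005,"ax":0.004,"ay":0.003,"az":0,"grip":-1},{"dx":0.002,"dy":-0.002,"dz":0.005,"ax":0.004,"ay":0.003,"az":0,"grip":-1}]'
python3 r.py
```

```text
time_s: 13.05
tool_pos: [0.4993, -0.0983, 0.0215]
orientation: [-1.878, -2.516, 0.001]
force: [-0.3, -0.3, 0.5]
finger_gap: 0.0417
grasp_force: 29.9
TAU [-0.031  0.055  0.03 ] [-0.34 -0.31  0.48] turn 0.0018 j6 -0.016 j1 0.032
```

```bash

python3 -m crank '[{"dx":0,"dy":0,"dz":-0.01,"ax":0,"ay":0,"az":0,"grip":-1},{"dx":0,"dy":0,"dz":-0.03,"ax":0,"ay":0,"az":0,"grip":-1},{"dx":0,"dy":0,"dz":-0.06,"ax":0,"ay":0,"az":0,"grip":-1},{"dx":0,"dy":0,"dz":-0.09,"ax":0,"ay":0,"az":0,"grip":-1},{"dx":0,"dy":0,"dz":-0.12,"ax":0,"ay":0,"az":0,"grip":-1},{"dx":0,"dy":0,"dz":-0.13,"ax":0,"ay":0,"az":0,"grip":-1},{"dx":0,"dy":0,"dz":-0.13,"ax":0,"ay":0,"az":0,"grip":-1},{"dx":0,"dy":0,"dz":-0.13,"ax":0,"ay":0,"az":0,"grip":-1}]'
python3 -c "
from h import *
go(.457,.212,.125,.289+.0)
for n in ('board_top','dap_center'):
  manip.camera('side')
  for r in manip.search_frame('side',n): print(n,r['conf'],cw('side',r['xyz']))"
```

```text
time_s: 13.85
tool_pos: [0.4987, -0.0981, 0.124]
orientation: [-1.877, -2.514, 0.002]
force: [-0.5, -0.7, -4.0]
finger_gap: 0.0421
grasp_force: 29.9
d [ 0.3865  0.0602 -0.0004] a [-0.005  -0.0034 -0.0011] t 13.85 phi 0.2882 q6 -0.59 gap 0.0421
board_top 0.9 [0.42699465 0.19970723 0.01871295]
dap_center 0.95 [0.58520957 0.0318851  0.0299408 ]
dap_center 0.89 [0.45418365 0.0207917  0.03393401]
dap_center 0.87 [ 0.36926275 -0.06819882  0.03379723]
dap_center 0.76 [ 0.48585991 -0.11354896  0.14117506]
dap_center 0.71 [ 0.36050351 -0.19753468  0.03831412]
```

```bash

python3 -m crank '[{"dx":0.04,"dy":0.006,"dz":0,"ax":0,"ay":0,"az":0,"grip":-1},{"dx":0.09,"dy":0.014,"dz":0,"ax":0,"ay":0,"az":0,"grip":-1},{"dx":0.14,"dy":0.022,"dz":0,"ax":0,"ay":0,"az":0,"grip":-1},{"dx":0.19,"dy":0.03,"dz":0,"ax":0,"ay":0,"az":0,"grip":-1},{"dx":0.24,"dy":0.037,"dz":0,"ax":0,"ay":0,"az":0,"grip":-1},{"dx":0.29,"dy":0.045,"dz":0,"ax":0,"ay":0,"az":0,"grip":-1},{"dx":0.33,"dy":0.052,"dz":0,"ax":0,"ay":0,"az":0,"grip":-1},{"dx":0.36,"dy":0.056,"dz":0,"ax":0,"ay":0,"az":0,"grip":-1},{"dx":0.38,"dy":0.06,"dz":0,"ax":0,"ay":0,"az":0,"grip":-1},{"dx":0.386,"dy":0.06,"dz":0,"ax":0,"ay":0,"az":0,"grip":-1},{"dx":0.386,"dy":0.06,"dz":0,"ax":0,"ay":0,"az":0,"grip":-1},{"dx":0.386,"dy":0.06,"dz":0,"ax":0,"ay":0,"az":0,"grip":-1}]'
python3 -c "
from h import *
go(.457,.212,.0345,.289)"
```

```text
time_s: 15.25
tool_pos: [0.4578, 0.2105, 0.1254]
orientation: [-1.879, -2.515, 0.003]
force: [-0.2, -0.7, -2.7]
finger_gap: 0.0419
grasp_force: 29.9
d [ 2.000e-03 -1.000e-04  1.136e-01] a [-0.0033 -0.0008 -0.0019] t 15.25 phi 0.2875 q6 0.03 gap 0.0419
```

Lower to about 6 mm above contact, then creep down.

```bash

python3 -m crank '[{"dx":0,"dy":0,"dz":0.03,"ax":0,"ay":0,"az":0,"grip":-1},{"dx":0,"dy":0,"dz":0.06,"ax":0,"ay":0,"az":0,"grip":-1},{"dx":0,"dy":0,"dz":0.085,"ax":0,"ay":0,"az":0,"grip":-1},{"dx":0,"dy":0,"dz":0.1,"ax":0,"ay":0,"az":0,"grip":-1},{"dx":0,"dy":0,"dz":0.108,"ax":0,"ay":0,"az":0,"grip":-1},{"dx":0,"dy":0,"dz":0.109,"ax":0,"ay":0,"az":0,"grip":-1},{"dx":0,"dy":0,"dz":0.109,"ax":0,"ay":0,"az":0,"grip":-1}]'
python3 -m crank '[{"dx":0,"dy":0,"dz":0.002,"ax":0,"ay":0,"az":0,"grip":-1},{"dx":0,"dy":0,"dz":0.004,"ax":0,"ay":0,"az":0,"grip":-1},{"dx":0,"dy":0,"dz":0.005,"ax":0,"ay":0,"az":0,"grip":-1},{"dx":0,"dy":0,"dz":0.005,"ax":0,"ay":0,"az":0,"grip":-1}]'
```

```text
time_s: 15.95
tool_pos: [0.4584, 0.2114, 0.0394]
orientation: [-1.879, -2.516, -0.001]
force: [0.1, 0.1, -2.5]
finger_gap: 0.0414
grasp_force: 29.9
time_s: 16.35
tool_pos: [0.4576, 0.2115, 0.0346]
orientation: [-1.878, -2.516, 0.001]
force: [-0.8, 0.5, -3.2]
finger_gap: 0.0418
grasp_force: 29.9
```

```bash

python3 -m crank '[{"dx":0,"dy":0,"dz":0.001,"ax":0,"ay":0,"az":0,"grip":-1},{"dx":0,"dy":0,"dz":0.002,"ax":0,"ay":0,"az":0,"grip":-1},{"dx":0,"dy":0,"dz":0.003,"ax":0,"ay":0,"az":0,"grip":-1},{"dx":0,"dy":0,"dz":0.003,"ax":0,"ay":0,"az":0,"grip":-1}]'
python3 -m crank '[{"dx":0,"dy":0,"dz":0.001,"ax":0,"ay":0,"az":0,"grip":-1},{"dx":0,"dy":0,"dz":0.001,"ax":0,"ay":0,"az":0,"grip":-1},{"dx":0,"dy":0,"dz":0.001,"ax":0,"ay":0,"az":0,"grip":-1}]'
```

```text
time_s: 16.75
tool_pos: [0.4575, 0.2114, 0.032]
orientation: [-1.878, -2.516, 0.001]
force: [-0.6, -0.3, -2.6]
finger_gap: 0.0417
grasp_force: 29.9
time_s: 17.05
tool_pos: [0.4577, 0.2114, 0.0315]
orientation: [-1.878, -2.516, 0.001]
force: [0.0, -0.8, -2.4]
finger_gap: 0.0418
grasp_force: 29.9
```

```bash

python3 -m crank '[{"dx":0,"dy":0,"dz":0.001,"ax":0,"ay":0,"az":0,"grip":-1},{"dx":0,"dy":0,"dz":0.001,"ax":0,"ay":0,"az":0,"grip":-1},{"dx":0,"dy":0,"dz":0.001,"ax":0,"ay":0,"az":0,"grip":-1}]' | grep -E "tool|force"
python3 -m crank '[{"dx":0,"dy":0,"dz":0.001,"ax":0,"ay":0,"az":0,"grip":-1},{"dx":0,"dy":0,"dz":0.001,"ax":0,"ay":0,"az":0,"grip":-1},{"dx":0,"dy":0,"dz":0.001,"ax":0,"ay":0,"az":0,"grip":-1}]'| grep -E "tool|force"
```

```text
tool_pos: [0.4578, 0.2114, 0.0315]
force: [-2.8, -0.9, 4.8]
grasp_force: 29.9
tool_pos: [0.4578, 0.2114, 0.0315]
force: [-4.3, -0.9, 7.4]
grasp_force: 29.9
```

Contact: the vertical force turned upward by about 10 N and z has stopped. I'll release and lift away.

```bash

python3 -m crank '[{"dx":0,"dy":0,"dz":-0.001,"ax":0,"ay":0,"az":0,"grip":-1},{"dx":0,"dy":0,"dz":-0.001,"ax":0,"ay":0,"az":0,"grip":1},{"dx":0,"dy":0,"dz":-0.001,"ax":0,"ay":0,"az":0,"grip":1},{"dx":0,"dy":0,"dz":-0.001,"ax":0,"ay":0,"az":0,"grip":1},{"dx":0,"dy":0,"dz":-0.001,"ax":0,"ay":0,"az":0,"grip":1},{"dx":0,"dy":0,"dz":-0.001,"ax":0,"ay":0,"az":0,"grip":1},{"dx":0,"dy":0,"dz":-0.04,"ax":0,"ay":0,"az":0,"grip":1},{"dx":0,"dy":0,"dz":-0.09,"ax":0,"ay":0,"az":0,"grip":1},{"dx":0,"dy":0,"dz":-0.14,"ax":0,"ay":0,"az":0,"grip":1},{"dx":0,"dy":0,"dz":-0.19,"ax":0,"ay":0,"az":0,"grip":1},{"dx":0,"dy":0,"dz":-0.2,"ax":0,"ay":0,"az":0,"grip":1},{"dx":0,"dy":0,"dz":-0.2,"ax":0,"ay":0,"az":0,"grip":1}]'
python3 - <<'E'
from h import *
a=snap("top","t4.png");b=snap("side","s4.png")
for r in manip.search_frame('side','dap_center'): print(r['conf'],cw('side',r['xyz']))
x=np.hstack([cv2.imread("pics/t4.png")[120:300,120:400],cv2.imread("pics/s4.png")[145:325,80:400]])
cv2.imwrite("pics/v4.png",cv2.resize(x,(800,240)))
E
```

```text
time_s: 18.85
tool_pos: [0.459, 0.2116, 0.1916]
orientation: [1.879, 2.517, 0.004]
force: [-0.5, 0.4, -0.7]
finger_gap: 0.0941
grasp_force: 0.0
0.92 [0.58357022 0.03399145 0.02964778]
0.81 [ 0.37044507 -0.06789604  0.03563855]
0.69 [0.45521242 0.0193956  0.0340461 ]
0.61 [ 0.50872015 -0.19639303  0.05413736]
0.58 [ 0.35875791 -0.19747376  0.03814327]
0.57 [0.44602723 0.20118145 0.05340066]
```

View pics/v4.png

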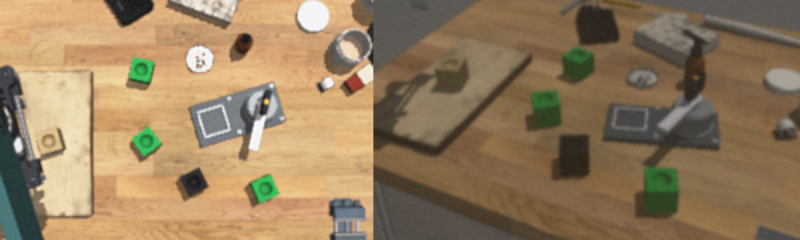

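The block stands upright near the board's centre at top px (158,225). The clamp is open at about 1.09 rad, and the bottle, loupe and tin are where they were. Handing in.

```bash
python3 -c "
from rig import manip
print(manip.close_job())"
```

```text
the job is handed in; nothing more can be done
None
```

The job is handed in, and the hand-in call returned no verdict: the knob was broken loose and turned to its soft stop (about 0.2 N m felt), the clamp stands open at about 1.09 rad, the dapping block is upright near the middle of the bench board, and the final pictures show nothing else moved.

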